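# Show a capacitor's terminals to the inspection camera

### The arm

A 7-joint arm with a two-finger parallel gripper is mounted at the origin on the work surface. World frame = base frame: x ahead of the robot, y to its left, z up, the work surface at z = 0. Lengths are in mm, angles in rad, forces in N, time in s.
With the tool pointing down it reaches from about 400 to 875 mm from the base axis. Payload 4.4 kg.
Tool frame: the origin (TCP) lies between the finger pads; the fingertips stand 17 mm ahead of it and the grasp point (between the pads) lies 2 mm behind it; z points along the fingers, y is the line along which they close (so a half turn about z gives the same grasp; the last joint's range is limited). The gripper opens to 85 mm and grips with 20 to 120 N. Pads are 22 mm wide; open, the fingers measure 114 mm over their backs; the gripper's body (76 mm by 85 mm) begins 54 mm behind the grasp point. The pads swing forward as they close: fully open they stand 13 mm farther back than shut.
Start: joints at [-1.272, 0.628, 0.038, 1.517, -0.027, 0.996, -0.02], TCP at [231.873, 607.25, 248.313] pointing down, gripper open.
Joint ranges: [-3.06, 3.06], [-0.37, 2.12], [-1.25, 1.32], [0.18, 2.47], [-1.1, 4.24], [0.23, 1.98], [-2.94, 2.94]. Speed limits (rad/s): [2.57, 2.57, 3.14, 3.14, 3.14, 3.14, 3.14].

### API

Orientations are given as [roll, pitch, yaw] about the fixed x, y, z axes, in that order (R = Rz(yaw) Ry(pitch) Rx(roll)).
In Python, from cell import sensors, get_image, ctrl gives the robot as it stands.
- The arm moves only by the tool send_rows, never from a script. Its argument "series" is a list of rows, each a list of 3 entries, a list of its own where there are three numbers: the finger opening in mm, from 0 to 85.4, then the shift along the world's x, y, z in units of 60 mm (1.0 is 60 mm), then the turn, a rotation vector about the world's x, y, z in units of 5 degrees (1.0 is 5 degrees). A call has 1 to 8 rows; each row shifts and turns the commanded pose from where the row before left it; what a row does not reach is not made up. A row lasts 1/8 s, in which the tool goes at most 62.5 mm and 10.7 degrees, less where a joint would pass 70% of its speed; a pose out of reach is approached as far as the arm can. A call is refused whole if a number of a shift passes 1 or a number of a turn 1, either way. A call with a gripper value outside its range is refused whole. The fingers move at their own pace and stop on an object; the grip force is fixed at half the most. Time passes only in rows, so rows that do not move let the fingers close. It gives the time, the measured TCP pose, the force, the opening and the grip force at its end, in the units of the state.
- sensors.read_state(): the state, without advancing time (a new reading comes with each control period).
- get_image(name): name is "scene" or "top" or "wrist"; returns a dict with "img" (420x560x3 uint8, red, green, blue), "depth" (420x560 float32, mm along the optical axis (not along the pixel's ray), 0 where there is no reading), "vfov" (degrees; the focal length in pixels is half the picture's height over the tangent of half this angle, whatever the lens; pixels are square), "cx", "cy" (the principal point, pixels), "world_to_cam" (4x4, takes a point from world to camera coordinates). Camera axes: x right, y down, z forward; pixel columns grow to the right and rows downward; lengths in mm; the calibration is good to about 2 mm. A picture is of the moment at which its call begins.
- ctrl.finish_job(): hands the job in; it is judged then, once.
The state is a dict: "clock": time; "qpos": joint angles; "qd": joint speeds; "tau": joint torques, N m; "eef_pos": TCP position; "tool_rot": TCP orientation; "force": force on the tool from outside, world axes, zero at the start; "torque": the same for the moment, N m; "width": finger opening in mm; "gripper_force": force on a finger pad.
Only numpy, scipy, OpenCV 4.12 (cv2) and the standard library are available. Lean on these libraries where they do the work, as an engineer would, in place of code of your own. Each camera call takes 0.05 s, during which the arm holds its last target. There are 200 camera calls.

### The job

Of the three look-alike blue capacitors in the wooden rack, draw out the one that is 80 mm long (the middle length), tip it, and hold it up with its terminal end squarely facing the inspection camera, centred in the camera's view and about 80 mm in front of the lens. Finish while holding it there, still in the gripper and resting on nothing. Leave the other two capacitors in their pockets, do not touch the camera, and do not disturb the other things on the bench.

Things in the scene. Friction and masses are not known exactly. Their poses are not given: they have to be found in the camera images.
- rack: (sizes in mm) Fixed wooden rack block, 70 (x) x 225 (y) x 45 high, with three round pockets in a row along its y axis at y = -75, 0, +75 (x = 0). Each pocket is 33 across and 25 deep (its floor is 20 above the bench) and holds one capacitor upright with 1.5 mm of play all round. Origin: centre of the underside. Place and yaw vary.
- cap_mid: (sizes in mm) Rigid can capacitor, 30 across, 80 long (THE ONE WANTED: the middle length); blue sleeve, aluminium top, two brass terminals in the bottom end, about 90 g. Origin: centre of the terminal end; z runs along the can to its top. In the rack its top is 100 above the bench, 55 above the block. Its pocket varies; the three cans differ only in length.
- cap_short: (sizes in mm) Rigid can capacitor, 30 across, 60 long (too short, leave it in its pocket); blue sleeve, aluminium top, two brass terminals in the bottom end, about 70 g. Origin: centre of the terminal end; z runs along the can to its top. In the rack its top is 80 above the bench, 35 above the block. Its pocket varies; the three cans differ only in length.
- cap_long: (sizes in mm) Rigid can capacitor, 30 across, 100 long (too long, leave it in its pocket); blue sleeve, aluminium top, two brass terminals in the bottom end, about 110 g. Origin: centre of the terminal end; z runs along the can to its top. In the rack its top is 120 above the bench, 75 above the block. Its pocket varies; the three cans differ only in length.
- cam: (sizes in mm) Inspection camera on a foot fixed to the bench, foot 90 x 85 x 14, two aluminium cheeks to 85 high with the round head (58 across at its white light ring) hinged between them. Origin: centre of the foot's underside; the head looks towards the foot's -x side (roughly to the robot) and up. Its place and yaw vary.
- lens (a point): (sizes in mm) Centre of the camera's front glass (black disc inside the white light ring). Its z axis is the line of sight, pointing out of the glass, up and roughly towards the robot, about 45 deg (39 to 53) above level; its y axis is level. It lies 31 from the head's hinge, which is 70 above the foot's origin. In focus: 80 in front of the glass.
- cam_head (a joint): Tilt of the camera head, rad: 0 = line of sight 45 deg above level, positive = looking more steeply up. Stiff; it differs from start to start and need not be touched.
- multimeter: Bystander: orange multimeter lying on its back, 180 x 90 x 36 (mm). Origin: centre of the underside. Leave it alone.
- spool: Bystander: solder spool standing on its flange, 52 across, 42 high (mm). Origin: centre of the underside. Leave it alone.
- tape: Bystander: yellow tape roll lying flat, 90 across, 22 high (mm). Origin: centre of the underside. Leave it alone.
- flux: Bystander: small white bottle with red cap, 36 across, 85 high (mm). Origin: centre of the underside. Leave it alone.
- driver: Bystander: screwdriver with red handle, about 190 long, lying on the bench, handle towards its -x (mm). Origin: centre of the underside. Leave it alone.
- cap_mid_top (a point): Centre of the top (aluminium) end of the wanted 80 mm capacitor; same axes as that capacitor.

How it is judged (in metres and radians):
On the way:
1. the 80 mm capacitor is drawn clear of its pocket, in the gripper (z of cap_mid in the frame of rack above 0.05 m and contact force between cap_mid and rack below 0.1 N and contact force between the fingers and cap_mid above 1 N), for 0.1 s.
At the end, for the whole second after the job is handed in: 80 mm capacitor held by the fingers alone, still: terminal end 50 to 110 mm before the glass, within 22 mm of the line of sight each way, over 100 mm above the bench, can axis within 15 degrees of that line. The other capacitors upright in their pockets, within 12 mm of their start (angle between the z axis of cap_mid and the z axis of lens, either way round below 0.27 rad and x of cap_mid in the frame of lens between -0.022 and 0.022 m and y of cap_mid in the frame of lens between -0.022 and 0.022 m and z of cap_mid in the frame of lens between 0.05 and 0.11 m and z of cap_mid_top in the frame of lens above 0.12 m and height (world z) of cap_mid above 0.1 m and contact force between the fingers and cap_mid above 1 N and linear speed of cap_mid below 0.03 m/s and angular speed of cap_mid below 0.2 rad/s and contact force between cap_mid and rack below 0.1 N and contact force between cap_mid and cam below 0.1 N and contact force between cap_mid and cap_short below 0.1 N and contact force between cap_mid and cap_long below 0.1 N and contact force between cap_mid and multimeter below 0.1 N and contact force between cap_mid and spool below 0.1 N and contact force between cap_mid and tape below 0.1 N and contact force between cap_mid and flux below 0.1 N and contact force between cap_mid and driver below 0.1 N and distance of each of cap_short, cap_long from where it was at the start of the episode below 0.012 m and angle between each of cap_short, cap_long's own z axis and vertical below 0.2 rad); the arm keeps its last pose, push and grip.
It fails at once if the camera is touched (over 1.5 N) (contact force between cam and anything else above 1.5 N).
It fails at once if a wrong capacitor is pulled up or shoved (over 20 mm) (distance of any of cap_short, cap_long from where it was at the start of the episode above 0.02 m).
It fails at once if a bystander is shifted by over 25 mm (distance of any of multimeter, spool, tape, flux, driver from where it was at the start of the episode above 0.025 m).
It also fails if it takes over 37 s, if anything falls off the work surface, if the arm or the gripper's body presses on something with over 40 N, if the wrist force passes 120 N, or if a joint passes its speed limit or range.

## Working session

There is one attempt and no reset: what is moved stays moved. The work goes in short steps, Python scripts to look and compute and a tool call to move; the robot and the scene stay as the last step left them, time stands still between calls to the robot, and variables do not carry over. Pictures are saved under pics/ and viewed, at most 10 in all, crops included, and the job is handed in when it is done.

Besides the shell and the picture viewer there is one more tool, called after "Request:" as name(argument=value, ...) on one line, values as JSON. send_rows: Moves the arm, as the interface text tells. Its arguments: {"type":"object","properties":{"series":{"type":"array"}},"required":["series"]}

```bash
mkdir -p pics; ls
cat > h.py <<'E'
import numpy as np, cv2
from cell import sensors, get_image, ctrl
def grab(n,name=None):
    d=get_image(n)
    if name: cv2.imwrite(f'pics/{name}.png',d['img'][:,:,::-1])
    return d
def cloud(d):
    h,w=d['depth'].shape; f=h/2/np.tan(np.radians(d['vfov'])/2)
    v,u=np.mgrid[:h,:w]; z=d['depth']
    P=np.stack([(u-d['cx'])*z/f,(v-d['cy'])*z/f,z,np.ones_like(z)],-1)
    return (P@np.linalg.inv(d['world_to_cam']).T)[...,:3]
E
python3 - <<'E'
from h import *
print(sensors.read_state())
for n in('scene','top'):
    d=grab(n,n); C=cloud(d); np.savez(n+'.npz',img=d['img'],C=C,depth=d['depth'],w2c=d['world_to_cam'])
    print(n,d['vfov'],np.linalg.inv(d['world_to_cam']).round(3).tolist())
E
```

```text
pics
{'clock': 0.0, 'qpos': array([-1.27177939,  0.62933151,  0.03846843,  1.5183983 , -0.02700573,
        0.99628786, -0.0199771 ]), 'qd': array([-7.05367621e-04,  7.03726848e-05,  3.61316917e-04, -1.03205881e-03,
        1.10776782e-03,  1.26698219e-03, -1.03087056e-03]), 'tau': array([-1.14979603e-04, -5.63394499e+01,  1.22651037e+00, -1.93434656e+01,
        1.11147904e-02,  1.07781435e-02, -8.60560561e-06]), 'eef_pos': array([231.67621362, 606.66370551, 247.38932453]), 'tool_rot': array([-3.13968673e+00,  3.57338166e-05,  2.77677342e+00]), 'force': array([ 0.4212509 , -0.18799073, -0.36091247]), 'torque': array([0.02761708, 0.00040383, 0.00397808]), 'gripper_force': 0.0, 'width': 85.07409487647377}
scene 49.888214096670616 [[-0.84, 0.475, -0.262, 846.906], [0.543, 0.736, -0.405, 355.305], [0.0, -0.483, -0.876, 919.144], [0.0, 0.0, 0.0, 1.0]]
top 56.98026805221372 [[-0.028, -0.991, 0.134, 433.512], [-0.999, 0.031, 0.018, -45.383], [-0.022, -0.134, -0.991, 1125.23], [0.0, 0.0, 0.0, 1.0]]
```

View pics/scene.png

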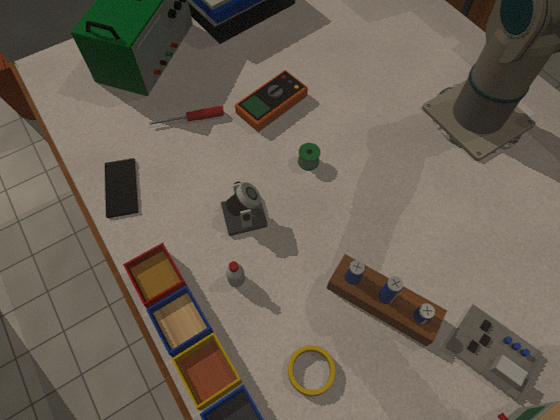

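View pics/top.png

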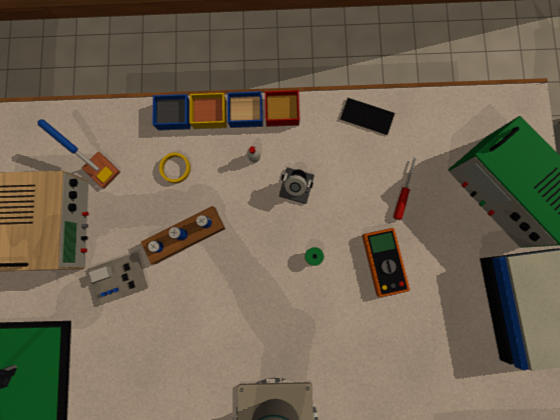

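The scene view shows the rack with three cans at about (356,270), (393,288) and (426,313), and the inspection camera at (245,205). In the top view the cans are at (154,246), (174,233) and (203,221), and the camera is at (296,185). Next I'll measure can heights, the rack axis, the light ring and the lens plane.

```bash
python3 - <<'E'
from h import *
for n,caps,cam in(('scene',[(356,270),(393,288),(426,313)],(245,205)),('top',[(154,246),(174,233),(203,221)],(296,185))):
    z=np.load(n+'.npz'); C=z['C']; img=z['img']; hsv=cv2.cvtColor(img,cv2.COLOR_RGB2HSV)
    print(n,'bench',np.median(C[240:260,400:420,2] if n=='top' else C[300:340,80:100,2]))
    for u,v in caps:
        Q=C[v-16:v+17,u-16:u+17].reshape(-1,3); h=hsv[v-16:v+17,u-16:u+17].reshape(-1,3)
        Q0=Q[Q[:,2]>60]; t=np.percentile(Q0[:,2],85); T=Q0[abs(Q0[:,2]-t)<5]
        print((u,v),t.round(1),T.mean(0).round(1),len(T),'ext',np.ptp(T,0).round(1))
    m=(hsv[...,0]<15)&(hsv[...,1]>100)&(abs(C[...,2]-45)<6)
    k,l,s,_=cv2.connectedComponentsWithStats(m.astype(np.uint8)); i=1+s[1:,4].argmax()
    print('rack',s[i],cv2.minAreaRect(C[l==i][:,:2].astype(np.float32)))
    u,v=cam; r=45
    Q=C[v-r:v+r,u-r:u+r]; mm=Q[...,2]>25
    P=Q[mm]; print('cam',P.min(0).round(),P.max(0).round(),len(P))
    big=cv2.resize(img[v-r:v+r,u-r:u+r],(600,600),interpolation=cv2.INTER_CUBIC)
    cv2.imwrite(f'pics/cam_{n}.png',big[:,:,::-1])
    for nm,mk in(('g',(hsv[...,0]>45)&(hsv[...,0]<85)&(hsv[...,1]>120)),('o',(hsv[...,0]<14)&(hsv[...,1]>150)),):
        mk=mk&(C[...,2]>8)&(C[...,0]>250)
        k,l,s,_=cv2.connectedComponentsWithStats(mk.astype(np.uint8))
        print(nm,[(s[i,4],np.median(C[l==i],0).round().tolist()) for i in range(1,k) if s[i,4]>60])
E
cd pics; python3 -c "
import cv2,numpy as np
a=[cv2.resize(cv2.imread(f'cam_{n}.png'),(400,400)) for n in('scene','top')];cv2.imwrite('cams.png',np.hstack(a))"
```

```text
scene bench -749.6738374299765
(356, 270) 102.0 [549.  180.9 101. ] 173 ext [27.6 29.4  7.9]
(393, 288) 121.9 [517.  248.5 121.1] 193 ext [28.4 28.2  8. ]
(426, 313) 82.9 [485.3 316.1  81.4] 183 ext [28.4 27.   7.9]
rack [ 329  254  118   88 2527] ((516.9931030273438, 248.26141357421875), (70.71371459960938, 223.8960723876953), 25.165380477905273)
cam [ 612. -125.   25.] [847. 355. 919.] 998
g [(np.int32(4257), [701.0, -608.0, 170.0]), (np.int32(201), [447.0, -122.0, 43.0])]
o [(np.int32(826), [452.0, -284.0, 33.0]), (np.int32(288), [590.0, -374.0, 23.0]), (np.int32(734), [892.0, -44.0, 46.0]), (np.int32(65), [746.0, 44.0, 85.0]), (np.int32(87), [480.0, 278.0, 46.0]), (np.int32(1869), [885.0, 178.0, 31.0])]
top bench 0.27079374243839993
(154, 246) 84.0 [482.4 312.8  81.4] 70 ext [27.1 27.5  5.9]
(174, 233) 122.0 [514.8 245.8 120.7] 91 ext [26.8 27.3  7.9]
(203, 221) 101.7 [547.2 177.6 100.3] 91 ext [27.3 27.2  9. ]
rack [ 141  207   83   57 1488] ((514.2803955078125, 246.56680297851562), (70.54801177978516, 226.85484313964844), 25.10650062561035)
cam [ 434. -125.   26.] [ 757.   50. 1125.] 688
g [(np.int32(5556), [651.0, -648.0, 169.0]), (np.int32(392), [477.0, -312.0, 39.0]), (np.int32(231), [444.0, -121.0, 43.0]), (np.int32(446), [260.0, 681.0, 20.0])]
o [(np.int32(428), [856.0, -44.0, 41.0]), (np.int32(619), [886.0, 176.0, 30.0]), (np.int32(467), [720.0, 498.0, 20.0]), (np.int32(262), [586.0, -378.0, 23.0]), (np.int32(103), [535.0, 221.0, 46.0]), (np.int32(679), [420.0, -295.0, 35.0])]
```

View pics/cams.png

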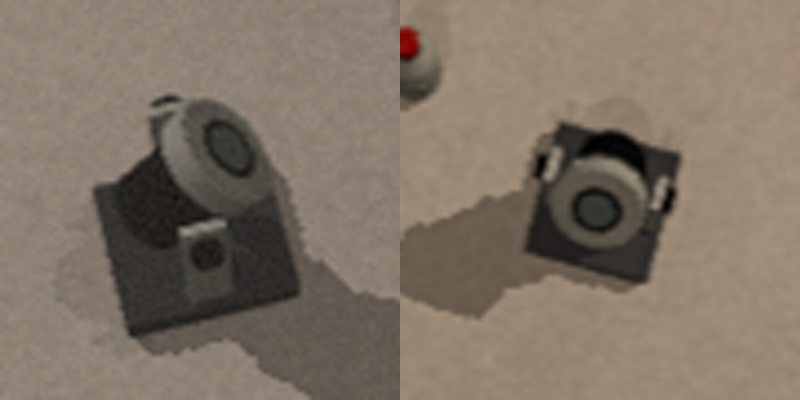

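The crops show the head, with the glass centre at about scene (252,193) and top (295,187). The wanted can is the one with its top at 101 mm, at (548,179). Now the lens axis, by fitting a plane to the ring face and taking the foot's yaw.

Run:
```python
from h import *
def fit(P):
    for _ in range(6):
        c=P.mean(0); n=np.linalg.svd(P-c)[2][2]; n*=np.sign(n[2]); e=(P-c)@n
        P=P[abs(e)<max(2.0,2*np.median(abs(e)))]
    return c,n,len(P),e.std()
for n,(u,v),rg in(('scene',(251.8,192.9),12),('top',(295.3,186.8),10)):
    z=np.load(n+'.npz'); C=z['C']; img=z['img'].astype(int)
    U,V=np.meshgrid(np.arange(560),np.arange(420))
    P=C[(np.hypot(U-u,V-v)<rg)&(C[...,2]>50)&(C[...,2]<130)]
    c,nn,k,e=fit(P)
    print(n,'plane',c.round(1),nn.round(3),'el',np.degrees(np.arcsin(nn[2])).round(1),'az',np.degrees(np.arctan2(nn[1],nn[0])).round(1),k,e.round(2))
    # all points within face plane, 29mm radius -> rim centre
    A=C[int(v)-30:int(v)+30,int(u)-30:int(u)+30].reshape(-1,3)
    A=A[(abs((A-c)@nn)<4)&(A[:,2]>40)&(np.linalg.norm(A-c,axis=1)<45)]
    y=np.cross([0,0,1],nn);y/=np.linalg.norm(y);x=np.cross(y,nn)
    q=np.stack([(A-c)@x,(A-c)@y],-1).astype(np.float32)
    (mc,mr)=cv2.minEnclosingCircle(q); print(' ring centre',(c+mc[0]*x+mc[1]*y).round(1),'r',mr, 'glass pix',C[int(round(v)),int(round(u))].round(1))
    f=(abs(C[...,2]-14)<3)&(img.max(-1)<75)&(np.hypot(U-u,V-v)<45)
    k,l,s,_=cv2.connectedComponentsWithStats(f.astype(np.uint8)); i=1+s[1:,4].argmax()
    print(' foot',s[i,4],cv2.minAreaRect(C[l==i][:,:2].astype(np.float32)))
    foot=cv2.minAreaRect(C[l==i][:,:2].astype(np.float32))
```

```text
scene plane [634.1 -71.7  94.6] [-0.653  0.223  0.724] el 46.4 az 161.1 270 0.91
 ring centre [633.6 -72.5  94.3] r 30.073551177978516 glass pix [631.2 -71.9  93.3]
 foot 570 ((653.5044555664062, -77.8287582397461), (83.58058166503906, 89.76996612548828), 71.52740478515625)
top plane [632.3 -75.7  93.7] [-0.668  0.2    0.717] el 45.8 az 163.3 223 1.0
 ring centre [630.9 -75.9  92.5] r 30.371929168701172 glass pix [630.2 -73.9  94.2]
 foot 183 ((628.2039794921875, -72.66044616699219), (82.5489730834961, 41.982540130615234), 75.06219482421875)
```

Both views agree with the size checks: the lens is at about (632.5,-73,93), elevation about 46°, azimuth about 161.8°. A straight-down grasp would need a 44° outward tilt later. So I'll grasp leaning 30° from the rack's free side, which leaves the tool only about 14° off vertical at the end.

```bash
cat >> h.py <<'E'
from scipy.spatial.transform import Rotation as R
b=np.radians(30); can=np.array([547.8,179.4]); 
def az(a): return np.array([np.cos(np.radians(a)),np.sin(np.radians(a)),0])
def frame(y,z): return R.from_matrix(np.stack([np.cross(y,z),y,z],1))
Zg=np.array([0,0,-np.cos(b)])+np.sin(b)*az(115.1); Rg=frame(az(25.1),Zg)
lens=np.array([632.5,-73,93.]); n=R.identity().apply(np.cos(np.radians(46.2))*az(161.8)+np.array([0,0,np.sin(np.radians(46.2))]))
def need(p,Rt):
    s=sensors.read_state(); d=(np.array(p)-s['eef_pos'])/60; t=(Rt*R.from_euler('xyz',s['tool_rot']).inv()).as_rotvec(degrees=True)/5
    print('shift',d.round(3),'turn',t.round(3),'pos',s['eef_pos'].round(1),'q',s['qpos'].round(2),'clk',s['clock'],'w',s['width'])
def grasp(z): return np.r_[can,z]+2*Zg
E
python3 -c "
from h import *
need(grasp(190),Rg); print(grasp(190),grasp(80))"
```

```text
shift [ 5.262 -7.108 -0.987] turn [ 4.199  4.49  -8.599] pos [231.7 606.8 247.5] q [-1.27  0.63  0.04  1.52 -0.03  1.   -0.02] clk 0.1 w 85.18969534289597
[547.37580058 180.3055688  188.26794919] [547.37580058 180.3055688   78.26794919]
```

Request:
send_rows(series=[[85,[0.44,-0.59,0],[0.35,0.37,-0.72]],[85,[0.44,-0.59,0],[0.35,0.37,-0.72]],[85,[0.44,-0.59,0],[0.35,0.37,-0.72]],[85,[0.44,-0.59,0],[0.35,0.37,-0.72]],[85,[0.44,-0.59,0],[0.35,0.37,-0.72]],[85,[0.44,-0.59,0],[0.35,0.37,-0.72]],[85,[0.44,-0.59,0],[0.35,0.37,-0.72]],[85,[0.44,-0.59,0],[0.35,0.37,-0.72]]])

```text
clock: 1.1
eef_pos: [443.8, 322.7, 248.2]
tool_rot: [3.091, -0.35, 2.275]
force: [0.5, 0.1, -0.4]
width: 84.8
gripper_force: 0.0
```

Request:
send_rows(series=[[85,[0.44,-0.59,0],[0.35,0.37,-0.72]],[85,[0.44,-0.59,0],[0.35,0.37,-0.72]],[85,[0.44,-0.59,0],[0.35,0.37,-0.72]],[85,[0.44,-0.59,0],[0.35,0.37,-0.72]],[85,[0,0,0],[0,0,0]],[85,[0,0,0],[0,0,0]]])

```text
clock: 1.85
eef_pos: [548.1, 182.9, 248.0]
tool_rot: [3.139, -0.522, 2.006]
force: [0.0, 0.1, -0.0]
width: 85.1
gripper_force: 0.0
```

```bash
python3 -c "
from h import *
need(grasp(190),Rg)"
```

```text
shift [-0.013 -0.043 -0.995] turn [0.009 0.036 0.051] pos [548.1 182.9 248. ] q [-0.1   0.63  0.    1.66 -0.56  1.11  0.66] clk 1.85 w 85.09250828308224
```

Request:
send_rows(series=[[85,[-0.01,-0.04,-0.5],[0.01,0.04,0.05]],[85,[0,0,-0.5],[0,0,0]],[85,[0,0,-0.3],[0,0,0]],[85,[0,0,0],[0,0,0]],[85,[0,0,0],[0,0,0]]])

```text
clock: 2.48
eef_pos: [548.5, 180.7, 171.3]
tool_rot: [3.139, -0.523, 2.01]
force: [0.1, 0.6, -1.1]
width: 84.9
gripper_force: 0.0
```

```bash
python3 -c "
from h import *
d=grab('wrist','w1');C=cloud(d)
m=(abs(C[...,2]-101)<4);k,l,s,c=cv2.connectedComponentsWithStats(m.astype(np.uint8))
for i in range(1,k):
  if s[i,4]>100: print(s[i],C[l==i].mean(0).round(1),np.ptp(C[l==i],0).round(1))
need(grasp(80),Rg)"
```

```text
[ 252  266   42   43 1357] [549.  180.6  99.8] [28.5 28.2  4.7]
shift [-0.021 -0.004 -1.553] turn [ 0.     0.033 -0.   ] pos [548.6 180.5 171.4] q [-0.08  0.73 -0.02  1.71 -0.59  0.97  0.75] clk 2.525 w 85.02439128899907
```

View pics/w1.png

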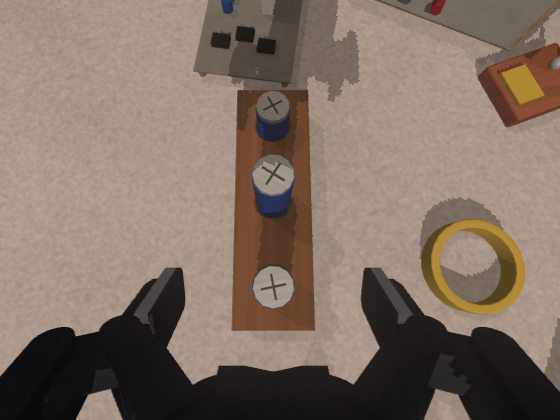

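The wrist view shows the wanted can at (273,287), centred between the fingers at columns 183 and 363, and its measured position matches. Descending.

Request:
send_rows(series=[[85,[0,0.01,-0.4],[0,0,0]],[85,[0,0,-0.4],[0,0,0]],[85,[0,0,-0.4],[0,0,0]],[85,[0,0,-0.25],[0,0,0]],[85,[0,0,-0.08],[0,0,0]],[85,[0,0,0],[0,0,0]]])

```text
clock: 3.28
eef_pos: [548.4, 180.7, 78.9]
tool_rot: [3.14, -0.523, 2.009]
force: [0.5, 0.6, 0.2]
width: 85.3
gripper_force: 0.0
```

Request:
send_rows(series=[[60,[0,0,0],[0,0,0]],[40,[0,0,0],[0,0,0]],[25,[0,0,0],[0,0,0]],[20,[0,0,0],[0,0,0]],[20,[0,0,0],[0,0,0]],[20,[0,0,0],[0,0,0]],[20,[0,0,0],[0,0,0]]])

```text
clock: 4.15
eef_pos: [548.3, 180.6, 79.0]
tool_rot: [3.14, -0.523, 2.009]
force: [0.9, -1.1, 5.1]
width: 28.7
gripper_force: 58.8
```

Request:
send_rows(series=[[15,[0,0,0.1],[0,0,0]],[15,[0,0,0.2],[0,0,0]],[15,[0,0,0.25],[0,0,0]],[15,[0,0,0.25],[0,0,0]],[15,[0,0,0.3],[0,0,0]],[15,[0,0,0.4],[0,0,0]],[15,[0,0,0.5],[0,0,0]],[15,[0,0,0.3],[0,0,0]]])

```text
clock: 5.15
eef_pos: [548.6, 180.8, 218.8]
tool_rot: [3.138, -0.522, 2.01]
force: [0.7, 0.1, 0.1]
width: 28.9
gripper_force: 59.1
```

Request:
send_rows(series=[[15,[0,0,0],[0,0,0]],[15,[0,0,0],[0,0,0]]])

```text
clock: 5.4
eef_pos: [547.5, 180.4, 215.7]
tool_rot: [-3.141, -0.523, 2.008]
force: [-0.5, 0.3, -1.2]
width: 28.5
gripper_force: 59.1
```

```bash
cat >> h.py <<'E'
def canmeas(lo=60):  # wanted can from depth: blue sleeve points near TCP
    p=sensors.read_state()['eef_pos']
    out={}
    for nm in('scene','top','wrist'):
        d=get_image(nm); C=cloud(d); h=cv2.cvtColor(d['img'],cv2.COLOR_RGB2HSV)
        m=(h[...,0]>100)&(h[...,0]<130)&(h[...,1]>90)&(np.linalg.norm(C-p,axis=-1)<110)&(C[...,2]>lo)
        Q=C[m]; out[nm]=Q
        if len(Q)>30:
            c=Q.mean(0); _,S,V=np.linalg.svd(Q-c,full_matrices=False); a=V[0]*np.sign(V[0][2]); t=(Q-c)@a
            print(nm,len(Q),'axis',a.round(3),'low',(c+np.percentile(t,1)*a).round(1),'high',(c+np.percentile(t,99)*a).round(1),'S',S.round())
        cv2.imwrite(f'pics/{nm}_{int(1000*sensors.read_state()["clock"])}.png',d['img'][:,:,::-1])
    return out
E
python3 - <<'E'
from h import *
canmeas()
s=sensors.read_state(); Rm=R.from_euler('xyz',s['tool_rot'])
# axis of can in tool frame assumed vertical at grasp
Rf=frame(az(71.8),R.from_rotvec(az(71.8)*b).apply(-n) if R.from_rotvec(az(71.8)*b).apply(-n)[2]<(-n)[2] else R.from_rotvec(-az(71.8)*b).apply(-n))
print('toolz final',Rf.as_matrix()[:,2], 'can axis',(Rf*Rg.inv()).apply([0,0,1]),n)
for d in(60,):
    need(lens+140*n+2*Rf.as_matrix()[:,2],Rf)
E
```

```text
scene 66 axis [-0.128  0.142  0.981] low [559.6 185.5 162.5] high [550.5 195.5 232. ] S [210.  45.  17.]
toolz final [ 0.22660012 -0.07450233 -0.97113428] can axis [-0.65751667  0.21618048  0.72176023] [-0.65751667  0.21618048  0.72176023]
shift [-0.11  -3.723 -0.389] turn [-5.957 -6.741  8.883] pos [547.5 180.5 215.4] q [-0.09  0.67 -0.    1.68 -0.57  1.06  0.7 ] clk 5.55 w 28.5772687064455
```

Request:
send_rows(series=[[15,[0,-0.23,0],[-0.37,-0.42,0.555]],[15,[0,-0.23,0],[-0.37,-0.42,0.555]],[15,[0,-0.23,0],[-0.37,-0.42,0.555]],[15,[0,-0.23,0],[-0.37,-0.42,0.555]],[15,[0,-0.23,0],[-0.37,-0.42,0.555]],[15,[0,-0.23,0],[-0.37,-0.42,0.555]],[15,[0,-0.23,0],[-0.37,-0.42,0.555]],[15,[0,-0.23,0],[-0.37,-0.42,0.555]]])

```text
clock: 6.55
eef_pos: [547.6, 69.9, 215.8]
tool_rot: [3.06, -0.142, 2.43]
force: [-0.5, -0.0, -1.7]
width: 28.9
gripper_force: 59.3
```

Request:
send_rows(series=[[15,[-0.02,-0.23,0],[-0.37,-0.42,0.555]],[15,[-0.02,-0.23,0],[-0.37,-0.42,0.555]],[15,[-0.02,-0.23,0],[-0.37,-0.42,0.555]],[15,[-0.02,-0.23,0],[-0.37,-0.42,0.555]],[15,[-0.02,-0.23,0],[-0.37,-0.42,0.555]],[15,[0,-0.23,0],[-0.37,-0.42,0.555]],[15,[0,-0.23,0],[-0.37,-0.42,0.555]],[15,[0,-0.23,0],[-0.37,-0.42,0.555]]])

```text
clock: 7.55
eef_pos: [541.5, -40.4, 215.8]
tool_rot: [3.14, 0.238, 2.826]
force: [-0.5, 0.3, -0.6]
width: 28.7
gripper_force: 59.3
```

Request:
send_rows(series=[[15,[0,0,0],[0,0,0]],[15,[0,0,0],[0,0,0]],[15,[0,0,0],[0,0,0]]])

```text
clock: 7.92
eef_pos: [542.5, -39.6, 216.4]
tool_rot: [3.138, 0.238, 2.825]
force: [-0.0, 0.4, -0.9]
width: 28.5
gripper_force: 59.2
```

```bash
cat >> h.py <<'E'
Zf=np.array([0.2266,-0.0745,-0.97113]); Rf=frame(az(71.8),Zf)
E
python3 - <<'E'
from h import *
canmeas(100)
need(lens+140*n+2*Zf,Rf)
E
ls -t pics | head -3
```

```text
scene 267 axis [-0.64   0.032  0.768] low [586.6 -41.7 183.9] high [542.1 -39.5 237.3] S [317. 130.  53.]
top 55 axis [-0.677 -0.283  0.679] low [587.2 -48.6 184.3] high [562.4 -59.  209.2] S [76. 54. 18.]
wrist 56 axis [0.284 0.691 0.665] low [522.9 -38.9 214.4] high [544.2  13.  264.3] S [216.  55.  32.]
shift [-0.023 -0.05  -0.406] turn [-0.042 -0.02  -0.017] pos [542.3 -39.9 216.5] q [-0.11  0.44  0.12  2.06  0.05  0.42  1.2 ] clk 8.075 w 28.633406941934588
wrist_8074.png
top_8025.png
scene_7975.png
```

Orientation reached. I'll make the last shift, then check by picture.

Request:
send_rows(series=[[15,[-0.01,-0.03,-0.2],[-0.04,-0.02,-0.02]],[15,[-0.01,-0.02,-0.2],[0,0,0]],[15,[0,0,0],[0,0,0]],[15,[0,0,0],[0,0,0]],[15,[0,0,0],[0,0,0]]])

```text
clock: 8.7
eef_pos: [541.2, -43.1, 192.8]
tool_rot: [3.141, 0.242, 2.824]
force: [1.1, -0.5, -1.1]
width: 28.7
gripper_force: 59.3
```

Run:
```python
from h import *
from scipy.optimize import least_squares
need(lens+140*n+2*Zf,Rf)
p=sensors.read_state()['eef_pos']; Q=[]; T=[]
for k,nm in enumerate(('scene','top')):
    d=get_image(nm); C=cloud(d); h=cv2.cvtColor(d['img'],cv2.COLOR_RGB2HSV)
    m=(h[...,0]>100)&(h[...,0]<130)&(h[...,1]>90)&(np.linalg.norm(C-p,axis=-1)<100)&(C[...,2]>110)
    k_,l,s,_=cv2.connectedComponentsWithStats(m.astype(np.uint8)); m=l==1+s[1:,4].argmax()
    Q.append(C[m]); print(nm,m.sum())
    w=np.linalg.inv(d['world_to_cam']);f=210/np.tan(np.radians(d['vfov'])/2)
    M=d['world_to_cam']; g=M@np.r_[p,1]; u,v=(int(f*g[i]/g[2]+(d['cx'],d['cy'])[i]) for i in(0,1))
    a=d['img'][max(v-50,0):v+50,u-50:u+50]; T.append(cv2.resize(a,(400,400),interpolation=cv2.INTER_CUBIC))
cv2.imwrite('pics/fin.png',np.hstack(T)[:,:,::-1])
Q=np.vstack(Q)
def res(x):
    a=n+np.r_[x[2],x[3],0]; a/=np.linalg.norm(a); c=np.r_[x[0],x[1],p[2]]
    return np.linalg.norm(np.cross(Q-c,a),axis=1)-15
r=least_squares(res,[p[0],p[1],0,0],loss='soft_l1'); x=r.x
a=n+np.r_[x[2],x[3],0]; a/=np.linalg.norm(a); c=np.r_[x[0],x[1],p[2]]
t=(Q-c)@a; e=c+np.percentile(t,1)*a
print('axis',a.round(3),'ang',np.degrees(np.arccos(a@n)).round(1),'res',np.median(abs(r.fun)).round(2),'end',e.round(1))
y=az(71.8); v=e-lens; print('end in lens: z',v@n,'y',v@y,'x',v@np.cross(y,n))
v=v-0;print('expected end (rigid)',(lens+80*n).round(1))
```

```text
shift [-0.005  0.004 -0.011] turn [0.    0.008 0.004] pos [541.2 -43.1 192.8] q [-0.11  0.47  0.12  2.09  0.05  0.35  1.2 ] clk 8.7 w 28.703639567734523
scene 247
top 55
axis [-0.656  0.213  0.724] ang 0.2 res 0.72 end [576.2 -54.5 155.3]
end in lens: z 85.97794743977529 y -0.02821462485677688 x 0.398496050216536
expected end (rigid) [579.9 -55.7 150.7]
```

View pics/fin.png

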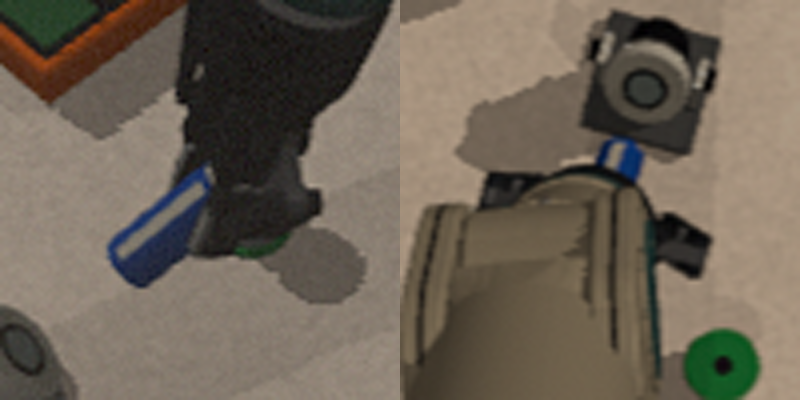

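The pictures show the can held tilted, its terminal end (left picture, about (125,265)) facing the lens at lower left and its axis along the line of sight. The fitted axis is 0.2° off, the end is centred to within 1 mm, and it sits 80–86 mm from the glass. Handing in.

```bash
python3 -c "
from cell import ctrl
print(ctrl.finish_job())"
```

```text
the job is handed in; nothing more can be done
None
```

I drew the 80 mm capacitor from the rack and handed the job in with it held at the inspection camera: fitted axis 0.2° off the line of sight, terminal end within 1 mm of centre and 80–86 mm from the glass; no verdict was returned.

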